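# Roll a mosaic tile sheet home with a hand roller

### The job

Take the hand roller out of its rest and roll it slowly across the freshly laid mosaic sheet with firm, steady pressure (about 12 N; 25 N would crack the tiles) until all seven tile rows are pressed fully home in their bed. Use only the roller on the tiles, not the gripper, then stand the roller back in its rest as it was and leave the things around alone.

Things in the scene. Friction and masses are not known exactly. Their poses are not given: they have to be found in the camera images.
- tile_board: Fixed wooden board 206 x 112 mm, 16 mm thick (lips on both long sides reach 20 mm), with a grey tacky bed and seven rows of blue and white tiles. Origin: centre of its underside, on the worktop. x: along its length, across the rows; y: along the rows. Row centres at x = -66, -44, -22, 0, 22, 44, 66 mm (row1 to row7); a row is 20.5 mm in x, 76 mm in y, centred on y = 0.
- sheet_mid (a point): Nominal middle of the tile sheet's top when all is home: 30 mm above the board's origin, same axes; rows not yet pressed stand up to 4.5 mm above that. It is a point of the board: the bed was laid by hand, so the real tops lie up to 5 mm higher or lower and slope up to 2.7 mm up or down towards either end, and must be felt.
- roller: Loose hand roller, 0.3 to 0.5 kg, standing in its rest. Origin: lowest point of the wheel, midway along it. z up; y: along the axle; x: the way it rolls. Black rubber wheel 50 mm across, 60 mm wide, between two aluminium cheeks (outer width 78 mm, lowest 12 mm above the origin); above it an aluminium plate, 84 (x) by 78 mm (y), from 54 to 62 mm above the origin.
- roller_grip (a point): Middle of the orange upright grip on the roller's plate, 86 mm above the roller's origin, same axes. The grip is 24 mm thick (x), 46 mm wide (y), 48 mm tall (62 to 110 mm above the origin). Take it from above across its thickness, fingers closing along x; fingertips may stand on the plate, which then carries the pressing force.
- roller_wheel (a joint): Angle of the roller's wheel about its axle, rad; 0 at the start, turns freely without end; 1 rad is 25 mm of rolling.
- rest: Fixed dark steel roller rest, a 104 x 110 mm foot (6 mm thick) with two upright walls, each 90 mm long in y and 8 mm thick, at x = -35 and +35 mm, tops 64 mm above the worktop. The wheel hangs between the walls (62 mm gap) and the roller's plate lies on the wall tops. Origin: centre of its underside; y: along the walls, parallel to the roller's axle.
- rest_seat (a point): Where the roller's origin is when it stands properly in the rest: on the middle of the rest, 10 mm above the worktop; axes as those of the rest.
- row1 (a joint): How far tile row 1 (board x = -66 mm) has been pressed into the bed, m: 0 to 0.001 at the start (standing proud), 0.0045 fully home on a hard stop. It sinks under more than about 5 N (the faster it is pushed, the more it resists) and stays where it is left; 25 N cracks tiles.
- row2 (a joint): How far tile row 2 (board x = -44 mm) has been pressed into the bed, m: 0 to 0.001 at the start (standing proud), 0.0045 fully home on a hard stop. It sinks under more than about 5 N (the faster it is pushed, the more it resists) and stays where it is left; 25 N cracks tiles.
- row3 (a joint): How far tile row 3 (board x = -22 mm) has been pressed into the bed, m: 0 to 0.001 at the start (standing proud), 0.0045 fully home on a hard stop. It sinks under more than about 5 N (the faster it is pushed, the more it resists) and stays where it is left; 25 N cracks tiles.
- row4 (a joint): How far tile row 4 (board x = 0 mm) has been pressed into the bed, m: 0 to 0.001 at the start (standing proud), 0.0045 fully home on a hard stop. It sinks under more than about 5 N (the faster it is pushed, the more it resists) and stays where it is left; 25 N cracks tiles.
- row5 (a joint): How far tile row 5 (board x = 22 mm) has been pressed into the bed, m: 0 to 0.001 at the start (standing proud), 0.0045 fully home on a hard stop. It sinks under more than about 5 N (the faster it is pushed, the more it resists) and stays where it is left; 25 N cracks tiles.
- row6 (a joint): How far tile row 6 (board x = 44 mm) has been pressed into the bed, m: 0 to 0.001 at the start (standing proud), 0.0045 fully home on a hard stop. It sinks under more than about 5 N (the faster it is pushed, the more it resists) and stays where it is left; 25 N cracks tiles.
- row7 (a joint): How far tile row 7 (board x = 66 mm) has been pressed into the bed, m: 0 to 0.001 at the start (standing proud), 0.0045 fully home on a hard stop. It sinks under more than about 5 N (the faster it is pushed, the more it resists) and stays where it is left; 25 N cracks tiles.
- tumbler: Empty glass tumbler, 80 mm across, 91 mm tall; stands loose near the work, a bystander. Origin: centre of its underside.
- jam_jar: Jar of red jam with a grey lid, 62 mm across, 86 mm tall; stands loose near the work, a bystander. Origin: centre of its underside.
- tomato: Red tomato, 65 mm; stands loose near the work, a bystander. Origin: centre of its underside.
- mug: White mug with a green leaf pattern, 92 mm across, 95 mm tall, handle at its +y; stands loose near the work, a bystander. Origin: centre of its underside.
Mind the look-alikes: they are no part of the job. What is shaped like the roller but yellow is not meant.

How it is judged:
On the way, in this order (a step that is already met when the one before it is completed fails the run):
1. the roller has rolled at least 60 mm one way on the tiles, pressing with over 3 N (contact force between roller and tile_board above 3 N and (value of joint roller_wheel above 2.4 rad or value of joint roller_wheel below -2.4 rad)).
2. all seven tile rows are pressed home (value of joint each of row1, row2, row3, row4, row5, row6, row7 above 0.003 m), for 0.2 s.
At the end, for the whole second after the job is handed in: All seven tile rows are within 1.5 mm of fully home (joint values above 0.003), and the roller stands at rest in its rest: origin within 18 mm horizontally and 5 mm in height of the seat, upright within 0.12 rad, its axle along the rest's walls within 0.2 rad (all of step 2 and horizontal distance between roller and rest_seat below 0.018 m and z of roller in the frame of rest_seat between -0.005 and 0.005 m and angle between roller's own z axis and vertical below 0.12 rad and angle between the y axis of roller and the y axis of rest, either way round below 0.2 rad and linear speed of roller below 0.02 m/s); the robot touches nothing.
It fails at once if the roller presses on the tile board with 25 N or more (tiles crack) (contact force between roller and tile_board above 25 N).
It fails at once if the gripper or arm itself presses on the tile board (contact force between any of the fingers, the arm and tile_board above 3 N).
It fails at once if the tumbler, jam jar, tomato or mug is moved more than 30 mm (distance of any of tumbler, jam_jar, tomato, mug from where it was at the start of the episode above 0.03 m).
It also fails if it takes over 64 s, if anything falls off the work surface, if the arm or the gripper's body presses on something with over 40 N, if the wrist force passes 120 N, or if a joint passes its speed limit or range.

### The arm

A 7-joint arm with a two-finger parallel gripper is mounted at the origin on a cart in front of the work surface, level with it; the furniture and walls round the work are solid. World frame = base frame: x ahead of the robot, y to its left, z up, the work surface at z = 0. Lengths are in m, angles in rad, forces in N, time in s.
With the tool pointing down it reaches from about 0.4 to 0.925 m from the base axis. Payload 5.6 kg.
Tool frame: the origin (TCP) lies at the very end of the fingers, on their centre line; the grasp point (between the pads) lies pinch_z behind it (pinch_z is the distance from the TCP to the grasp point, in m); z points along the fingers, y is the line along which they close (so a half turn about z gives the same grasp; the last joint's range is limited). The gripper opens to 85 mm and grips with 20 to 120 N. Pads are 22 mm wide; open, the fingers measure 114 mm over their backs; the gripper's body (76 mm by 85 mm) begins 54 mm behind the grasp point. The pads swing forward as they close: fully open they stand 13 mm farther back than shut.
Start: joints at [-0.043, 0.468, -0.012, 1.603, 0.006, 1.071, -0.056], TCP at [0.65, -0, 0.231] pointing down, gripper open.
Joint ranges: [-2.53, 2.53], [-0.31, 2.02], [-1.57, 1.55], [0.28, 2.44], [-1.29, 4.43], [0.15, 1.84], [-2.92, 2.92]. Speed limits (rad/s): [2.57, 2.57, 3.14, 3.14, 3.14, 3.14, 3.14].

### API

Orientations are given as a rotation vector (axis times angle).
In Python, from bench import * gives the robot as it stands. The module is installed in compiled form; this text tells all that it offers.
- The arm moves only by the tool apply_moves, never from a script. Its argument "series" is a list that holds one entry, the list of rows, each a list of 6 numbers: the shift along the tool's x, y, z in cm, then the turn, a rotation vector about the tool's x, y, z in rad. In form: [[[dx, dy, dz, wx, wy, wz], ...]]. A call has 1 to 10 rows; each row shifts and turns the commanded pose from where the row before left it, along the tool's axes as they then stand; what a row does not reach is not made up. A row lasts 1/8 s, in which the tool goes at most 62.5 mm and 10.7 degrees, less where a joint would pass 70% of its speed; a pose out of reach is approached as far as the arm can. A call is refused whole if a number of a shift passes 6.25 or a number of a turn 0.188, either way. A call with a gripper value outside its range is refused whole. "gripper" is the opening, from -1 (shut) to 1 (fully open), so that 0 is half open, set as the call begins (left out, the last holds). The fingers move at their own pace and stop on an object; "force" is the grip in N (left out, the last holds). Time passes only in rows, so rows that do not move let the fingers close. It gives the time, the measured TCP pose, the force, the opening and the grip force at its end, in the units of the state.
- read_state(): the state, without advancing time (a new reading comes with each control period).
- camera(name): name is "scene" or "side" or "wrist"; returns the picture (384x512x3 uint8, red, green, blue); there is no depth.
- calibration(name): a dict with "vertical_fov" (degrees; the focal length in pixels is half the picture's height over the tangent of half this angle, whatever the lens; pixels are square), "cx", "cy" (the principal point, pixels), "camera_from_world" (4x4, takes a point from world to camera coordinates); the wrist camera has in their place "mount" (4x4, takes a point from camera to tool coordinates, whose origin is the TCP and whose axes are the flange's). Camera axes: x right, y down, z forward; pixel columns grow to the right and rows downward; lengths in m; the calibration is good to about 2 mm. A picture is of the moment at which its call begins: read the wrist's pose just before it. calibration takes no time and is no camera call.
- sign_off(): hands the job in; it is judged then, once.
The state is a dict: "time": time; "joint_positions": joint angles; "qvel": joint speeds; "effort": joint torques, N m; "position": TCP position; "tool_rot": TCP orientation; "ft_force": force on the tool from outside, world axes, zero at the start; "torque": the same for the moment, N m; "width": finger opening in m; "gripper_force": force on a finger pad.
Only numpy, scipy, OpenCV 4.12 (cv2) and the standard library are available. Lean on these libraries where they do the work, as an engineer would, in place of code of your own. Each camera call takes 0.05 s, during which the arm holds its last target. There are 200 camera calls.

## Working session

There is one attempt and no reset: what is moved stays moved. The work goes in short steps, Python scripts to look and compute and a tool call to move; the robot and the scene stay as the last step left them, time stands still between calls to the robot, and variables do not carry over. Pictures are saved under pics/ and viewed, at most 10 in all, crops included, and the job is handed in when it is done.

Besides the shell and the picture viewer there is one more tool, called after "Request:" as name([rows], argument=value, ...), one row to a line, values as JSON. apply_moves: Moves the arm, as the interface text tells. Its arguments: {"type":"object","properties":{"series":{"type":"array","items":{"type":"array","items":{"type":"array","items":{"type":"number"}}}},"gripper":{"type":"number"},"force":{"type":"number"}},"required":["series"]}

```bash
mkdir -p pics; python3 - <<'E'
from bench import *
import cv2,numpy as np
s=read_state();print(s)
for n in ["scene","side","wrist"]:
    cv2.imwrite(f"pics/{n}0.png",camera(n)[:,:,::-1]);print(n,calibration(n))
a=[cv2.imread(f"pics/{n}0.png") for n in ["scene","side"]]
E
```

```text
{'time': 0.0, 'joint_positions': array([-0.04300224,  0.46838992, -0.01162386,  1.60360313,  0.00600589,
        1.07137875, -0.05631064]), 'qvel': array([-1.49454778e-03, -2.30057335e-04, -1.40645338e-04,  3.92897715e-05,
       -5.32202342e-04, -8.90836487e-04,  9.00513838e-04]), 'effort': array([-1.81076980e-04, -5.32374322e+01,  2.12178100e-02, -2.51299274e+01,
        1.13576866e-02,  7.69772858e-03, -1.10212341e-06]), 'position': array([ 6.49458744e-01, -5.49739270e-05,  2.30338541e-01]), 'tool_rot': array([-2.22068617e+00, -2.22057320e+00,  2.06342657e-03]), 'ft_force': array([ 0.32983798, -0.87033275, -0.1808411 ]), 'torque': array([-0.03171057,  0.03122756,  0.006765  ]), 'gripper_force': 0.0, 'width': 0.0852017219038963}
scene {'vertical_fov': 46.6966881193553, 'cx': 259.27916769747554, 'cy': 202.69077480328218, 'camera_from_world': array([[ 0.64824135, -0.76136648,  0.01020944, -0.4016151 ],
       [-0.42813278, -0.37554246, -0.82199159,  0.31875463],
       [ 0.62967092,  0.52847795, -0.5694081 ,  1.30144887],
       [ 0.        ,  0.        ,  0.        ,  1.        ]])}
side {'vertical_fov': 50.99027999757077, 'cx': 253.34599003156995, 'cy': 191.28469514728036, 'camera_from_world': array([[-0.99849195,  0.05461403, -0.00557912,  0.58024006],
       [ 0.0247359 ,  0.35684254, -0.933837  ,  0.07701824],
       [-0.04900974, -0.93256673, -0.35765534,  1.18173897],
       [ 0.        ,  0.        ,  0.        ,  1.        ]])}
wrist {'vertical_fov': 67.58357995753903, 'cx': 257.199050102818, 'cy': 194.39121516750285, 'mount': array([[-4.87498149e-04, -9.57169960e-01, -2.89526215e-01,
         7.39965385e-02],
       [ 9.99999861e-01, -5.24878806e-04,  5.14638861e-05,
         1.36569078e-04],
       [-2.01225860e-04, -2.89526150e-01,  9.57170083e-01,
        -1.41872215e-01],
       [ 0.00000000e+00,  0.00000000e+00,  0.00000000e+00,
         1.00000000e+00]])}
```

View pics/scene0.png

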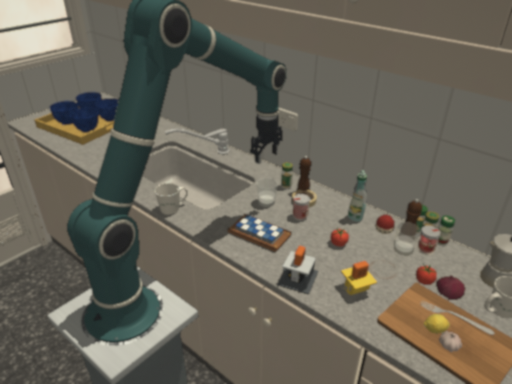

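View pics/side0.png

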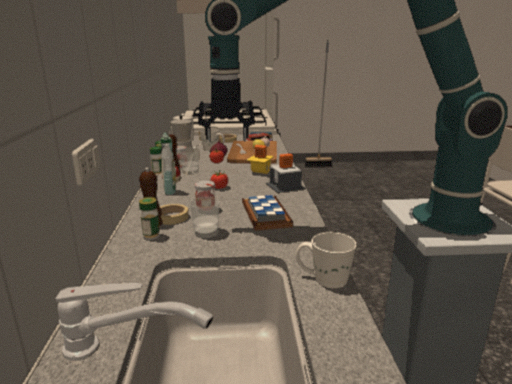

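View pics/wrist0.png

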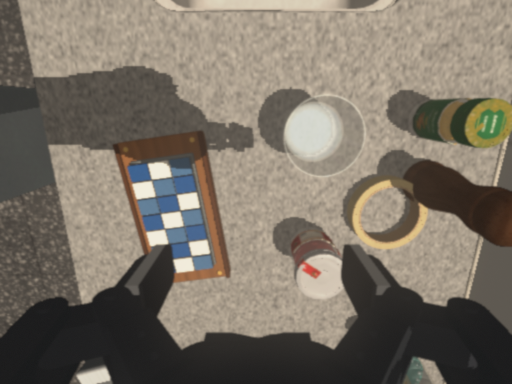

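The scene picture shows the roller (grip at about 299,256) in its rest between the board (260,232) and the yellow look-alike (358,278). The side view shows the grip at about (286,160). In the wrist view the board's corners are near (115,145), (203,132) and (229,275), with the tumbler at (325,135) and the jar at (318,270).

```bash
cat > h.py <<'E'
from bench import *
import cv2,numpy as np
from scipy.spatial.transform import Rotation as R
def cam(n,st=None):
    c=calibration(n)
    f=192/np.tan(np.radians(c["vertical_fov"])/2)
    if n=="wrist":
        T=np.eye(4);T[:3,:3]=R.from_rotvec(st["tool_rot"]).as_matrix();T[:3,3]=st["position"]
        W=T@c["mount"]
    else: W=np.linalg.inv(c["camera_from_world"])
    return f,c["cx"],c["cy"],W
def ray(n,uv,st=None):
    f,cx,cy,W=cam(n,st)
    d=W[:3,:3]@np.array([(uv[0]-cx)/f,(uv[1]-cy)/f,1]);return W[:3,3],d/np.linalg.norm(d)
def plane(n,uv,z,st=None):
    o,d=ray(n,uv,st);return o+d*(z-o[2])/d[2]
def cross(r1,r2):
    A=np.stack([r1[1],-r2[1]],1);t=np.linalg.lstsq(A,r2[0]-r1[0],rcond=None)[0]
    a=r1[0]+t[0]*r1[1];b=r2[0]+t[1]*r2[1];return (a+b)/2,np.linalg.norm(a-b)
def blobs(img,lo,hi,amin=30):
    m=cv2.inRange(cv2.cvtColor(img,cv2.COLOR_RGB2HSV),lo,hi)
    cs=cv2.findContours(m,cv2.RETR_EXTERNAL,cv2.CHAIN_APPROX_NONE)[0]
    return sorted([c for c in cs if cv2.contourArea(c)>amin],key=cv2.contourArea,reverse=True)
E
python3 - <<'E'
from h import *
st=read_state()
for n in ["scene","side"]:
    im=cv2.imread(f"pics/{n}0.png")[:,:,::-1].copy()
    for c in blobs(im,(5,150,120),(14,255,255)): print(n,cv2.minAreaRect(c))
im=cv2.imread("pics/wrist0.png")[:,:,::-1].copy()
for c in blobs(im,(2,110,30),(18,255,200),300): 
    r=cv2.minAreaRect(c);print(r)
    if r[1][0]*r[1][1]>8000:
        p=[plane("wrist",q,.02,st) for q in cv2.boxPoints(r)];print(np.round(p,4))
for q in [(115,145),(203,132),(229,275),(147,284)]: print(q,np.round(plane("wrist",q,.02,st),4))
for c in blobs(im,(100,80,60),(125,255,255),60):
    M=cv2.moments(c);u=(M['m10']/M['m00'],M['m01']/M['m00']);print(np.round(u),np.round(plane("wrist",u,.032,st),4))
E
```

```text
scene ((360.4706115722656, 265.3824157714844), (6.305926322937012, 13.339459419250488), 75.96376037597656)
scene ((299.82354736328125, 251.2058868408203), (7.518604278564453, 10.186494827270508), 14.03624439239502)
scene ((340.0, 236.0), (10.0, 14.0), 90.0)
scene ((427.62738037109375, 270.4331359863281), (18.27618980407715, 6.703930377960205), 28.610462188720703)
side ((240.2799835205078, 149.95999145507812), (19.233304977416992, 26.304372787475586), 81.8698959350586)
side ((270.5, 150.0), (9.0, 18.0), -0.0)
((171.55685424804688, 209.36392211914062), (150.40530395507812, 89.190673828125), 78.9964599609375)
[[ 0.4742  0.0315  0.02  ]
 [ 0.5821  0.0517  0.02  ]
 [ 0.6108 -0.1503  0.02  ]
 [ 0.4847 -0.1781  0.02  ]]
((489.5, 216.0), (58.0, 43.0), 90.0)
(115, 145) [0.4759 0.0303 0.02  ]
(203, 132) [0.5842 0.0458 0.02  ]
(229, 275) [ 0.6098 -0.1508  0.02  ]
(147, 284) [ 0.4931 -0.1654  0.02  ]
[159. 205.] [ 0.5264 -0.0424  0.032 ]
[194. 226.] [ 0.5682 -0.0707  0.032 ]
[178. 243.] [ 0.5463 -0.0956  0.032 ]
[184. 184.] [ 0.5601 -0.0152  0.032 ]
[139. 172.] [ 0.5059 -0.001   0.032 ]
[153. 222.] [ 0.5158 -0.0658  0.032 ]
[164. 187.] [ 0.535  -0.0193  0.032 ]
[202. 262.] [ 0.5759 -0.1229  0.032 ]
[180. 171.] [5.566e-01 1.000e-04 3.200e-02]
```

```bash
python3 - <<'E'
from h import *
print(cross(ray("scene",(299.5,254)),ray("side",(286.5,160))))
E
```

```text
(array([ 0.45004253, -0.30310278,  0.0974399 ]), np.float64(0.005358130783807649))
```

Request:
apply_moves([
  [[-5, -2.8, -1, 0, 0, 0], [-5, -2.8, -1, 0, 0, 0], [-5, -2.8, -1, 0, 0, 0], [-5, -2.8, -1, 0, 0, 0], [-5, -2.8, -1, 0, 0, 0], [-5, -2.8, 0, 0, 0, 0], [-5, -2.8, 0, 0, 0, 0], [0, 0, 0, 0, 0, 0], [0, 0, 0, 0, 0, 0]],
])

```text
time: 1.27
position: [0.4542, -0.3494, 0.281]
tool_rot: [-2.221, -2.221, -0.001]
ft_force: [-0.6, 0.7, 0.2]
width: 0.0855
gripper_force: 0.0
```

```bash
python3 - <<'E'
from h import *
st=read_state();im=camera("wrist");np.save("st1.npy",st,allow_pickle=True)
cv2.imwrite("pics/w1.png",im[:,:,::-1]);print(st["time"],st["position"],st["tool_rot"])
for c in blobs(im,(4,140,80),(16,255,255),60):
    r=cv2.minAreaRect(c);print(r,cv2.contourArea(c))
    print(np.round([plane("wrist",q,.12,st)[:2] for q in cv2.boxPoints(r)],4))
E
```

```text
1.275 [ 0.45415678 -0.34944464  0.28100456] [-2.22103360e+00 -2.22090034e+00 -8.85666849e-04]
((304.1441345214844, 322.62646484375), (102.54322814941406, 39.4220085144043), 4.398705005645752) 2995.0
[[ 0.4468 -0.5623]
 [ 0.4509 -0.5024]
 [ 0.5788 -0.514 ]
 [ 0.5809 -0.5751]]
((428.92303466796875, 131.61538696289062), (45.485416412353516, 50.47771453857422), 33.690067291259766) 1344.0
[[ 0.5991 -0.3077]
 [ 0.6214 -0.2662]
 [ 0.6644 -0.2908]
 [ 0.6434 -0.3344]]
((337.5, 9.5), (19.0, 81.0), 90.0) 1035.0
[[ 0.4908 -0.181 ]
 [ 0.565  -0.181 ]
 [ 0.5669 -0.1964]
 [ 0.4915 -0.1963]]
((313.6290283203125, 262.6628112792969), (44.83995056152344, 26.5749454498291), 27.64597511291504) 951.5
[[ 0.4904 -0.4535]
 [ 0.5038 -0.4228]
 [ 0.5521 -0.4499]
 [ 0.5397 -0.4821]]
((253.3743133544922, 133.67636108398438), (21.527456283569336, 40.93248748779297), 72.34988403320312) 771.0
[[ 0.4269 -0.2971]
 [ 0.467  -0.2847]
 [ 0.474  -0.3053]
 [ 0.4332 -0.3182]]
((448.5, 142.0), (10.0, 9.0), 90.0) 64.0
[[ 0.6486 -0.3047]
 [ 0.658  -0.3047]
 [ 0.66   -0.315 ]
 [ 0.6506 -0.315 ]]
```

View pics/w1.png

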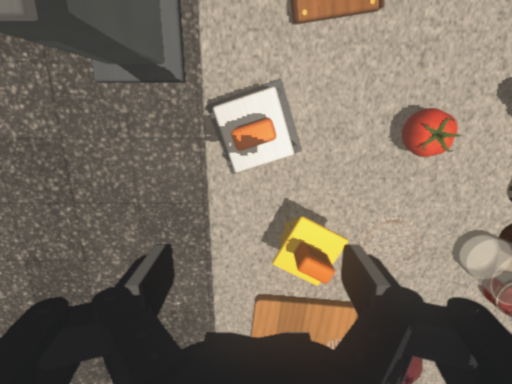

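The roller's plate corners are about (213,106), (275,88), (295,153) and (237,172), with the grip at (253,133) and the tomato at (430,132). The board's near end is at the top (about 293,22 to 381,8), and the yellow look-alike is at (310,250).

```bash
python3 - <<'E'
from h import *
st=np.load("st1.npy",allow_pickle=True).item()
im=cv2.imread("pics/w1.png")[:,:,::-1].copy()
im2=im.copy(); im2[:,:200]=0; im2[:,310:]=0; im2[185:]=0
c=max(blobs(im2,(0,0,170),(180,50,255),300),key=cv2.contourArea)
r=cv2.minAreaRect(c);print(r)
p=np.array([plane("wrist",q,.072,st)[:2] for q in cv2.boxPoints(r)]);print(np.round(p,4),p.mean(0))
for i in range(4):
    d=p[(i+1)%4]-p[i];print(np.linalg.norm(d),np.degrees(np.arctan2(d[1],d[0])))
for q in [(293,23),(381,9)]: print(plane("wrist",q,.018,st))
im2=im.copy();im2[40:]=0
c=blobs(im2,(2,110,30),(18,255,200),300)
for k in c:
  k=k[:,0];
  for f in (lambda k:k[:,1]+.1*0*k[:,0],):
    # bottom edge
    b=[(u,k[k[:,0]==u,1].max()) for u in range(300,374)]
    l=np.polyfit(*np.array(b).T,1);print("edge",l,plane("wrist",(300,np.polyval(l,300)),.016,st),plane("wrist",(373,np.polyval(l,373)),.016,st), k[:,0].min(),k[:,0].max())
E
```

```text
((254.5, 92.0), (184.0, 109.0), 90.0)
[[ 0.3937 -0.166 ]
 [ 0.5094 -0.166 ]
 [ 0.5198 -0.3677]
 [ 0.382  -0.3676]] [ 0.45122114 -0.26683271]
0.11563682308981994 -0.02918021267871234
0.2019604023580517 -87.04754695767913
0.13775771446367402 179.96660332158993
0.20201109545526688 86.67446181611626
[ 0.4991382 -0.1740737  0.018    ]
[ 0.60717897 -0.15884101  0.018     ]
edge [-0.16028138 69.54279156] [ 0.50807479 -0.17186639  0.016     ] [ 0.59810908 -0.15908141  0.016     ] 293 382
```

```bash
python3 - <<'E'
from h import *
st=np.load("st1.npy",allow_pickle=True).item()
im=cv2.imread("pics/w1.png")[:,:,::-1].copy()
g=cv2.inRange(cv2.cvtColor(im,cv2.COLOR_RGB2HSV),(0,0,195),(180,45,255));g[:,:205]=0;g[:,305:]=0;g[180:]=0;g[:80]=0
g=cv2.morphologyEx(g,cv2.MORPH_OPEN,np.ones((5,5)))
c=max(cv2.findContours(g,0,2)[0],key=cv2.contourArea);r=cv2.minAreaRect(c);print(r)
p=np.array([plane("wrist",q,.072,st)[:2] for q in cv2.boxPoints(r)]);print(np.round(p,4),p.mean(0))
for i in range(4):
    d=p[(i+1)%4]-p[i];print(np.linalg.norm(d),np.degrees(np.arctan2(d[1],d[0])))
p=np.array([plane("wrist",q,.072,st)[:2] for q in [(213,106),(275,88),(295,153),(237,172)]]);print(p.mean(0))
E
```

```text
((254.9000244140625, 130.20001220703125), (70.51879119873047, 64.82669067382812), 71.56505584716797)
[[ 0.4026 -0.2746]
 [ 0.4742 -0.2521]
 [ 0.5028 -0.329 ]
 [ 0.4269 -0.3546]] [ 0.45165038 -0.30255789]
0.07502661445417155 17.422541211095286
0.082038719078802 -69.58889905885005
0.08011992011529068 -161.34330883637946
0.08365659298012797 106.87632887737831
[ 0.45180177 -0.30195381]
```

Request:
apply_moves([
  [[4.75, -0.25, 0, 0, 0, 0], [0, 0, 1, 0, 0, 0.18], [0, 0, 1, 0, 0, 0.18], [0, 0, 1, 0, 0, 0.18], [0, 0, 1, 0, 0, 0.18], [0, 0, 1, 0, 0, 0.18], [0, 0, 1, 0, 0, 0.18], [0, 0, 2, 0, 0, 0.177], [0, 0, 0, 0, 0, 0], [0, 0, 0, 0, 0, 0]],
])

```text
time: 2.58
position: [0.4524, -0.3017, 0.2018]
tool_rot: [3.102, 0.498, 0.001]
ft_force: [-1.1, -0.1, -0.1]
width: 0.0854
gripper_force: 0.0
```

```bash
python3 - <<'E'
from h import *
st=read_state();im=camera("wrist");np.save("st2.npy",st,allow_pickle=True)
cv2.imwrite("pics/w2.png",im[:,:,::-1]);print(st["time"],st["position"],R.from_rotvec(st["tool_rot"]).as_matrix().round(3),st["joint_positions"].round(2),st["ft_force"])
print(plane("wrist",(257,194),.12,st))
for c in blobs(im,(4,140,80),(16,255,255),200):
    r=cv2.minAreaRect(c);print(r)
T=np.eye(4)
E
```

```text
2.575 [ 0.45238678 -0.30173976  0.20181494] [[ 0.95   0.313  0.001]
 [ 0.313 -0.95  -0.   ]
 [ 0.001  0.    -1.   ]] [ 0.28  0.32  0.3   1.91 -0.12  0.92 -0.61] [-1.06080686 -0.08056411 -0.10862425]
[ 0.45872037 -0.29936408  0.12      ]
((81.70172882080078, 40.5706901550293), (161.66172790527344, 90.78424835205078), 3.3664605617523193)
((461.2600402832031, 169.67999267578125), (48.20000076293945, 72.0), 53.13010025024414)
((491.5, 222.5), (77.0, 39.0), 90.0)
((257.5, 197.5), (57.0, 27.0), 90.0)
```

View pics/w2.png

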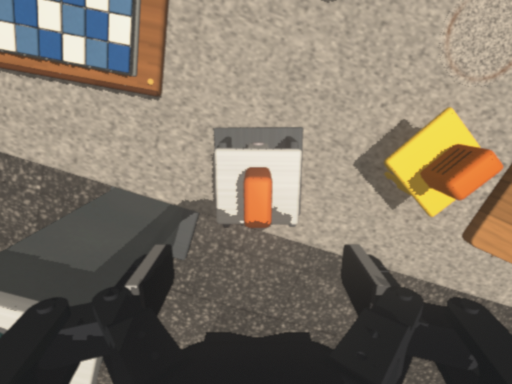

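The wrist view shows the grip centred between the fingers at column 257.5 (rows 168–226). The plate spans (215..300, 149..223), square to the tool, so I can go down.

Request:
apply_moves([
  [[0, 0, 4, 0, 0, 0], [0, 0, 4, 0, 0, 0], [0, 0, 3.2, 0, 0, 0], [0, 0, 1.0, 0, 0, 0], [0, 0, 0, 0, 0, 0]],
])

```text
time: 3.25
position: [0.4518, -0.3027, 0.0797]
tool_rot: [3.103, 0.492, 0.001]
ft_force: [0.7, -0.8, 0.8]
width: 0.0854
gripper_force: 0.0
```

Request:
apply_moves([
  [[0, 0, 0, 0, 0, 0], [0, 0, 0, 0, 0, 0], [0, 0, 0, 0, 0, 0], [0, 0, 0, 0, 0, 0], [0, 0, 0, 0, 0, 0], [0, 0, 0, 0, 0, 0]],
], gripper=-1, force=80)

```text
time: 4.0
position: [0.4519, -0.3026, 0.08]
tool_rot: [3.103, 0.491, 0.001]
ft_force: [-0.4, 0.9, 5.2]
width: 0.0232
gripper_force: 79.5
```

Request:
apply_moves([
  [[0, 0, -1, 0, 0, 0], [0, 0, -3, 0, 0, 0], [0, 0, -3, 0, 0, 0], [0, 0, -3, 0, 0, 0], [0, 0, 0, 0, 0, 0], [0, 0, 0, 0, 0, 0], [0, 0, 0, 0, 0, 0]],
])

```text
time: 4.88
position: [0.4506, -0.3019, 0.1778]
tool_rot: [-3.101, -0.491, 0.004]
ft_force: [-0.5, 0.1, -3.5]
width: 0.0232
gripper_force: 79.1
```

Request:
apply_moves([
  [[2.45, -2.25, 0, 0, 0, 0], [2.45, -2.25, 0, 0, 0, 0], [2.45, -2.25, 0, 0, 0, 0], [2.45, -2.25, 0, 0, 0, 0], [2.45, -2.25, 0, 0, 0, 0], [2.45, -2.25, 0, 0, 0, 0], [0, 0, 2, 0, 0, 0.0875], [0, 0, 2, 0, 0, 0.0875], [0, 0, 0, 0, 0, 0], [0, 0, 0, 0, 0, 0]],
])

```text
time: 6.12
position: [0.5498, -0.129, 0.1393]
tool_rot: [3.134, 0.22, -0.0]
ft_force: [-0.9, -0.0, -3.8]
width: 0.0231
gripper_force: 78.9
```

```bash
python3 - <<'E'
from h import *
st=read_state();im=camera("wrist");np.save("st3.npy",st,allow_pickle=True)
cv2.imwrite("pics/w3.png",im[:,:,::-1]);print(st)
E
```

```text
{'time': 6.125, 'joint_positions': array([-0.03588935,  0.44171169,  0.26125614,  1.90548182, -0.15224416,
        0.81351833, -1.12458199]), 'qvel': array([ 0.00216455, -0.01696612,  0.00247044, -0.00679798, -0.00192665,
       -0.00230219, -0.00510149]), 'effort': array([-1.49013656e-01, -4.71692312e+01,  3.23150173e+00, -2.12177700e+01,
        9.26632929e-03,  5.59931004e-02, -3.04448554e-05]), 'position': array([ 0.54977279, -0.12896123,  0.1393333 ]), 'tool_rot': array([ 3.13373730e+00,  2.19598957e-01, -2.60011768e-04]), 'ft_force': array([-0.85360992, -0.03886145, -3.80094156]), 'torque': array([ 0.01370293, -0.03953202, -0.02402118]), 'gripper_force': 78.86640429496765, 'width': 0.023147128574088315}
```

View pics/w3.png

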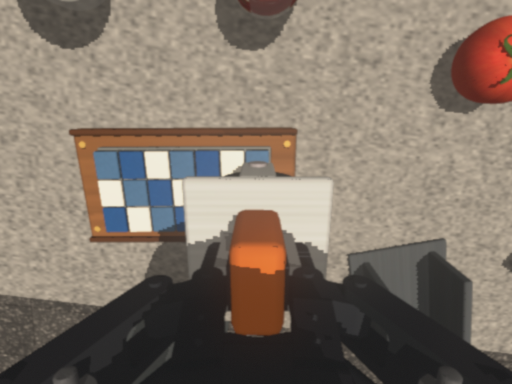

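The board is square to the tool: its top edge is at row 132, its bottom edge at row 240, and the last tile column is centred at about column 257, under the wheel. The tile mid-line is near row 191.

```bash
python3 - <<'E'
from h import *
st=np.load("st3.npy",allow_pickle=True).item();M=R.from_rotvec(st["tool_rot"]).as_matrix()
for q,z in [((70,131),.02),((297,131),.02),((92,240),.02),((180,131),.02),((180,240),.02),((95,152),.033),((270,152),.033),((106,232),.033)]:
    print(q,(M.T@(plane("wrist",q,z,st)-st["position"]))[:2].round(4)*100)
E
```

```text
(70, 131) [  5.41 -16.72]
(297, 131) [5.4  3.53]
(92, 240) [ -5.27 -16.55]
(180, 131) [ 5.41 -6.9 ]
(180, 240) [-5.27 -7.75]
(95, 152) [  3.73 -14.06]
(270, 152) [3.72 1.09]
(106, 232) [ -3.81 -14.27]
```

Request:
apply_moves([
  [[0, 0, 1.2, 0, 0, 0], [0, 0, 0.8, 0, 0, 0], [0, 0, 0.3, 0, 0, 0], [0, 0, 0.2, 0, 0, 0], [0, 0, 0, 0, 0, 0]],
])

```text
time: 6.8
position: [0.5497, -0.1288, 0.1143]
tool_rot: [3.134, 0.218, -0.0]
ft_force: [0.1, -0.4, -3.7]
width: 0.0232
gripper_force: 78.9
```

Request:
apply_moves([
  [[0, 0, 0.2, 0, 0, 0], [0, 0, 0.1, 0, 0, 0]],
])

```text
time: 7.05
position: [0.5497, -0.1287, 0.1113]
tool_rot: [3.134, 0.218, 0.0]
ft_force: [0.6, -0.6, -3.7]
width: 0.023
gripper_force: 78.9
```

Request:
apply_moves([
  [[0, 0, 0.2, 0, 0, 0], [0, 0, 0.1, 0, 0, 0]],
])

```text
time: 7.3
position: [0.5496, -0.1287, 0.1081]
tool_rot: [3.134, 0.218, -0.0]
ft_force: [0.3, -0.5, -4.0]
width: 0.0232
gripper_force: 78.9
```

Request:
apply_moves([
  [[0, 0, 0.1, 0, 0, 0], [0, 0, 0.1, 0, 0, 0]],
])

```text
time: 7.55
position: [0.5497, -0.1288, 0.1062]
tool_rot: [3.134, 0.218, 0.0]
ft_force: [0.7, -0.2, -3.3]
width: 0.0231
gripper_force: 78.9
```

Request:
apply_moves([
  [[0, 0, 0.1, 0, 0, 0], [0, 0, 0.05, 0, 0, 0]],
])

```text
time: 7.8
position: [0.5496, -0.1287, 0.1047]
tool_rot: [3.134, 0.218, -0.0]
ft_force: [-0.1, -0.2, -3.7]
width: 0.0229
gripper_force: 78.9
```

Request:
apply_moves([
  [[0, 0, 0.1, 0, 0, 0], [0, 0, 0.05, 0, 0, 0]],
])

```text
time: 8.05
position: [0.5496, -0.1287, 0.1032]
tool_rot: [3.134, 0.218, 0.0]
ft_force: [0.6, 0.6, -2.1]
width: 0.0229
gripper_force: 78.9
```

Request:
apply_moves([
  [[0, 0, 0.05, 0, 0, 0], [0, 0, 0.05, 0, 0, 0]],
])

```text
time: 8.3
position: [0.5497, -0.1288, 0.1023]
tool_rot: [3.134, 0.218, 0.0]
ft_force: [-0.0, 0.2, -1.4]
width: 0.0233
gripper_force: 79.0
```

Request:
apply_moves([
  [[0, 0, 0.05, 0, 0, 0], [0, 0, 0.05, 0, 0, 0]],
])

```text
time: 8.55
position: [0.5498, -0.1289, 0.1017]
tool_rot: [3.134, 0.218, 0.001]
ft_force: [-2.6, -0.5, 1.6]
width: 0.0232
gripper_force: 79.3
```

Request:
apply_moves([
  [[0, 0, 0.05, 0, 0, 0], [0, 0, 0.05, 0, 0, 0], [0, 0, 0, 0, 0, 0]],
])

```text
time: 8.93
position: [0.5498, -0.1289, 0.1003]
tool_rot: [3.134, 0.218, 0.0]
ft_force: [-1.1, -0.4, 0.8]
width: 0.023
gripper_force: 79.4
```

Request:
apply_moves([
  [[0, 0, 0.05, 0, 0, 0], [0, 0, 0.05, 0, 0, 0], [0, 0, 0, 0, 0, 0]],
])

```text
time: 9.3
position: [0.5497, -0.1288, 0.0992]
tool_rot: [3.134, 0.218, 0.0]
ft_force: [-0.8, -0.4, 0.8]
width: 0.0232
gripper_force: 79.4
```

Request:
apply_moves([
  [[0, 0, 0.05, 0, 0, 0], [0, 0, 0.05, 0, 0, 0], [0, 0, 0, 0, 0, 0]],
])

```text
time: 9.68
position: [0.5498, -0.129, 0.0984]
tool_rot: [3.134, 0.218, 0.0]
ft_force: [-0.8, -0.3, 2.7]
width: 0.0235
gripper_force: 79.8
```

Request:
apply_moves([
  [[0, 0, 0.05, 0, 0, 0], [0, 0, 0.03, 0, 0, 0], [0, 0, 0, 0, 0, 0]],
])

```text
time: 10.05
position: [0.5499, -0.1295, 0.0979]
tool_rot: [3.133, 0.217, 0.001]
ft_force: [-1.6, -2.0, 4.8]
width: 0.0231
gripper_force: 80.2
```

Request:
apply_moves([
  [[0, 0, 0.05, 0, 0, 0], [0, 0, 0.03, 0, 0, 0], [0, 0, 0, 0, 0, 0]],
])

```text
time: 10.42
position: [0.55, -0.1296, 0.0976]
tool_rot: [3.133, 0.217, 0.002]
ft_force: [-2.4, -2.5, 8.6]
width: 0.0232
gripper_force: 80.7
```

Request:
apply_moves([
  [[0, -0.2, 0, 0, 0, 0], [0, -0.2, 0, 0, 0, 0], [0, -0.2, 0, 0, 0, 0], [0, -0.2, 0, 0, 0, 0]],
])

```text
time: 10.92
position: [0.549, -0.1218, 0.0978]
tool_rot: [3.133, 0.217, 0.002]
ft_force: [-2.9, -1.7, 10.4]
width: 0.0232
gripper_force: 80.7
```

Request:
apply_moves([
  [[0, -0.2, 0, 0, 0, 0], [0, -0.2, 0, 0, 0, 0], [0, -0.2, 0, 0, 0, 0], [0, -0.2, 0, 0, 0, 0]],
])

```text
time: 11.42
position: [0.5479, -0.1132, 0.0979]
tool_rot: [3.134, 0.217, 0.002]
ft_force: [-2.2, -1.2, 11.1]
width: 0.0233
gripper_force: 81.0
```

Request:
apply_moves([
  [[0, -0.2, 0, 0, 0, 0], [0, -0.2, 0, 0, 0, 0], [0, -0.2, 0, 0, 0, 0], [0, -0.2, 0, 0, 0, 0]],
])

```text
time: 11.92
position: [0.5469, -0.1066, 0.098]
tool_rot: [3.132, 0.216, 0.003]
ft_force: [-2.7, -3.6, 11.5]
width: 0.0228
gripper_force: 81.0
```

Request:
apply_moves([
  [[0, -0.2, -0.02, 0, 0, 0], [0, -0.2, -0.02, 0, 0, 0], [0, -0.2, -0.01, 0, 0, 0], [0, -0.2, -0.01, 0, 0, 0]],
])

```text
time: 12.42
position: [0.5456, -0.0975, 0.0982]
tool_rot: [3.134, 0.217, 0.002]
ft_force: [-1.6, -2.0, 8.1]
width: 0.023
gripper_force: 80.7
```

Request:
apply_moves([
  [[0, -0.2, -0.01, 0, 0, 0], [0, -0.2, 0, 0, 0, 0], [0, -0.2, 0, 0, 0, 0], [0, -0.2, 0, 0, 0, 0], [0, -0.2, 0, 0, 0, 0]],
])

```text
time: 13.05
position: [0.5444, -0.0875, 0.0984]
tool_rot: [3.134, 0.218, 0.002]
ft_force: [-2.2, -3.6, 9.6]
width: 0.0232
gripper_force: 80.8
```

Request:
apply_moves([
  [[0, -0.2, 0, 0, 0, 0], [0, -0.2, -0.01, 0, 0, 0], [0, -0.2, 0, 0, 0, 0], [0, -0.2, -0.01, 0, 0, 0], [0, -0.2, 0, 0, 0, 0], [0, -0.2, -0.01, 0, 0, 0]],
])

```text
time: 13.8
position: [0.5427, -0.0757, 0.0986]
tool_rot: [3.134, 0.217, 0.002]
ft_force: [-1.4, -0.6, 9.6]
width: 0.0228
gripper_force: 80.7
```

Request:
apply_moves([
  [[0, -0.2, 0, 0, 0, 0], [0, -0.2, -0.01, 0, 0, 0], [0, -0.2, 0, 0, 0, 0], [0, -0.2, 0, 0, 0, 0], [0, -0.2, -0.01, 0, 0, 0], [0, -0.2, 0, 0, 0, 0]],
])

```text
time: 14.55
position: [0.5412, -0.0645, 0.0988]
tool_rot: [3.133, 0.217, 0.003]
ft_force: [-1.5, -3.5, 8.2]
width: 0.0226
gripper_force: 80.6
```

Request:
apply_moves([
  [[0, -0.2, 0, 0, 0, 0], [0, -0.2, -0.01, 0, 0, 0], [0, -0.2, 0, 0, 0, 0], [0, -0.2, 0, 0, 0, 0], [0, -0.2, -0.01, 0, 0, 0], [0, -0.2, 0, 0, 0, 0]],
])

```text
time: 15.3
position: [0.5395, -0.0515, 0.099]
tool_rot: [-3.134, -0.218, -0.002]
ft_force: [-2.2, -1.5, 9.0]
width: 0.0235
gripper_force: 80.7
```

Good, at about 12.5 N contact. I'll keep going to about y = +0.003.

Request:
apply_moves([
  [[0, -0.2, 0, 0, 0, 0], [0, -0.2, -0.01, 0, 0, 0], [0, -0.2, 0, 0, 0, 0], [0, -0.2, 0, 0, 0, 0], [0, -0.2, -0.01, 0, 0, 0], [0, -0.2, 0, 0, 0, 0], [0, -0.2, 0, 0, 0, 0]],
])

```text
time: 16.18
position: [0.5378, -0.0388, 0.0993]
tool_rot: [3.133, 0.217, 0.003]
ft_force: [-0.7, -3.5, 8.2]
width: 0.0232
gripper_force: 80.7
```

Request:
apply_moves([
  [[0, -0.2, 0, 0, 0, 0], [0, -0.2, -0.01, 0, 0, 0], [0, -0.2, 0, 0, 0, 0], [0, -0.2, -0.01, 0, 0, 0], [0, -0.2, 0, 0, 0, 0], [0, -0.2, -0.01, 0, 0, 0], [0, -0.2, 0, 0, 0, 0]],
])

```text
time: 17.05
position: [0.5357, -0.0236, 0.0995]
tool_rot: [-3.134, -0.218, -0.003]
ft_force: [-1.3, -1.2, 9.3]
width: 0.023
gripper_force: 80.8
```

Request:
apply_moves([
  [[0, -0.2, 0, 0, 0, 0], [0, -0.2, -0.01, 0, 0, 0], [0, -0.2, 0, 0, 0, 0], [0, -0.2, -0.01, 0, 0, 0], [0, -0.2, 0, 0, 0, 0], [0, -0.2, 0, 0, 0, 0], [0, -0.2, 0, 0, 0, 0]],
])

```text
time: 17.92
position: [0.5339, -0.01, 0.0998]
tool_rot: [-3.134, -0.217, -0.003]
ft_force: [-1.7, -1.7, 9.7]
width: 0.023
gripper_force: 80.8
```

Request:
apply_moves([
  [[0, -0.2, 0, 0, 0, 0], [0, -0.2, -0.01, 0, 0, 0], [0, -0.2, 0, 0, 0, 0], [0, -0.2, 0, 0, 0, 0], [0, -0.2, 0, 0, 0, 0]],
])

```text
time: 18.55
position: [0.5325, 0.0003, 0.0999]
tool_rot: [-3.134, -0.218, -0.003]
ft_force: [-2.1, -1.7, 9.8]
width: 0.023
gripper_force: 80.9
```

The profile is linear from 97.6 to 99.9 mm, so the rows look home. I'll press the last row a bit further, then roll back as a second pass, which also heads towards the rest.

Request:
apply_moves([
  [[0, -0.2, 0, 0, 0, 0], [0, -0.2, -0.01, 0, 0, 0], [0, 0, 0, 0, 0, 0], [0, 0, 0, 0, 0, 0]],
])

```text
time: 19.05
position: [0.5319, 0.0046, 0.1]
tool_rot: [-3.133, -0.218, -0.003]
ft_force: [-1.9, -0.7, 10.0]
width: 0.0231
gripper_force: 80.8
```

Request:
apply_moves([
  [[0, 0.3, 0, 0, 0, 0], [0, 0.4, 0.01, 0, 0, 0], [0, 0.4, 0, 0, 0, 0], [0, 0.4, 0.01, 0, 0, 0], [0, 0.4, 0.01, 0, 0, 0], [0, 0.4, 0.01, 0, 0, 0], [0, 0.4, 0, 0, 0, 0], [0, 0.4, 0.01, 0, 0, 0]],
])

```text
time: 20.05
position: [0.5362, -0.0263, 0.0995]
tool_rot: [-3.133, -0.218, -0.003]
ft_force: [-1.5, -0.1, 10.3]
width: 0.0231
gripper_force: 80.8
```

Request:
apply_moves([
  [[0, 0.4, 0.01, 0, 0, 0], [0, 0.4, 0, 0, 0, 0], [0, 0.4, 0.01, 0, 0, 0], [0, 0.4, 0.01, 0, 0, 0], [0, 0.4, 0, 0, 0, 0], [0, 0.4, 0.01, 0, 0, 0], [0, 0.4, 0.01, 0, 0, 0], [0, 0.4, 0, 0, 0, 0]],
])

```text
time: 21.05
position: [0.5406, -0.058, 0.099]
tool_rot: [-3.133, -0.218, -0.003]
ft_force: [-2.5, -0.5, 9.4]
width: 0.023
gripper_force: 80.8
```

Request:
apply_moves([
  [[0, 0.4, 0.01, 0, 0, 0], [0, 0.4, 0, 0, 0, 0], [0, 0.4, 0.01, 0, 0, 0], [0, 0.4, 0.01, 0, 0, 0], [0, 0.4, 0, 0, 0, 0], [0, 0.4, 0.01, 0, 0, 0], [0, 0.4, 0.01, 0, 0, 0], [0, 0.4, 0, 0, 0, 0]],
])

```text
time: 22.05
position: [0.545, -0.0898, 0.0984]
tool_rot: [-3.134, -0.218, -0.002]
ft_force: [-1.6, 0.1, 7.4]
width: 0.0234
gripper_force: 80.7
```

Request:
apply_moves([
  [[0, 0.4, 0.01, 0, 0, 0], [0, 0.4, 0.01, 0, 0, 0], [0, 0.4, 0, 0, 0, 0], [0, 0.4, 0.01, 0, 0, 0], [0, 0.4, 0.01, 0, 0, 0], [0, 0, 0, 0, 0, 0], [0, 0, 0, 0, 0, 0]],
])

```text
time: 22.92
position: [0.5478, -0.1101, 0.098]
tool_rot: [3.134, 0.218, 0.003]
ft_force: [-1.0, -1.0, 8.1]
width: 0.0235
gripper_force: 80.7
```

Request:
apply_moves([
  [[0, 0, -0.5, 0, 0, 0], [0, 0, -2, 0, 0, 0], [0, 0, -3, 0, 0, 0], [0, 0, -3, 0, 0, 0], [0, 0, 0, 0, 0, -0.0875], [0, 0, 0, 0, 0, -0.0875], [0, 0, 0, 0, 0, 0], [0, 0, 0, 0, 0, 0]],
])

```text
time: 23.92
position: [0.5466, -0.1097, 0.1815]
tool_rot: [-3.103, -0.489, 0.002]
ft_force: [-0.5, 0.2, -3.6]
width: 0.0228
gripper_force: 79.2
```

Request:
apply_moves([
  [[-2.49, 2.58, 0, 0, 0, 0], [-2.49, 2.58, 0, 0, 0, 0], [-2.49, 2.58, 0, 0, 0, 0], [-2.49, 2.57, 0, 0, 0, 0], [-2.49, 2.57, 0, 0, 0, 0], [-2.49, 2.57, 0, 0, 0, 0], [0, 0, 0, 0, 0, 0], [0, 0, 0, 0, 0, 0], [0, 0, 0, 0, 0, 0]],
])

```text
time: 25.05
position: [0.4532, -0.3018, 0.1819]
tool_rot: [-3.102, -0.493, -0.0]
ft_force: [0.4, 0.1, -3.4]
width: 0.0228
gripper_force: 79.3
```

```bash
python3 - <<'E'
from h import *
st=read_state();im=camera("wrist")
cv2.imwrite("pics/w4.png",im[:,:,::-1]);print(st["position"],st["tool_rot"])
M=R.from_rotvec(st["tool_rot"]).as_matrix();print(M.T@(np.array([.4519,-.3026,.08])-st["position"])*100)
E
```

```text
[ 0.45324927 -0.30176911  0.18191723] [-3.10201065e+00 -4.93296113e-01 -1.16696488e-04]
[-0.15575978  0.04309375 10.191673  ]
```

View pics/w4.png

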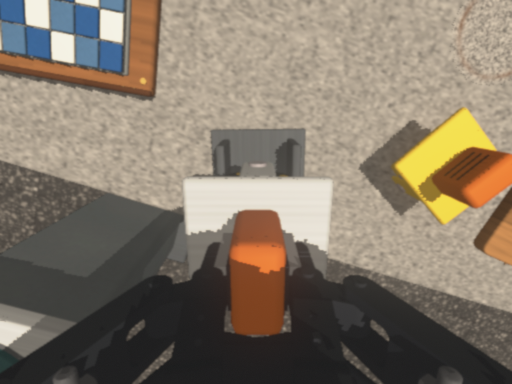

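The rest's foot (columns 211–305) is centred under the plate (183–332), so I can lower straight down.

Request:
apply_moves([
  [[-0.15, 0.04, 2, 0, 0, 0], [0, 0, 2.5, 0, 0, 0], [0, 0, 2, 0, 0, 0], [0, 0, 1.5, 0, 0, 0], [0, 0, 1.2, 0, 0, 0], [0, 0, 0.4, 0, 0, 0], [0, 0, 0, 0, 0, 0]],
])

```text
time: 25.98
position: [0.4514, -0.3039, 0.0862]
tool_rot: [3.103, 0.491, 0.0]
ft_force: [0.1, 0.1, -2.9]
width: 0.0231
gripper_force: 79.4
```

Request:
apply_moves([
  [[0, 0, 0.2, 0, 0, 0], [0, 0, 0.1, 0, 0, 0], [0, 0, 0, 0, 0, 0]],
])

```text
time: 26.35
position: [0.4514, -0.3039, 0.0832]
tool_rot: [3.103, 0.491, 0.0]
ft_force: [0.3, 0.4, -2.3]
width: 0.023
gripper_force: 79.4
```

Request:
apply_moves([
  [[0, 0, 0.15, 0, 0, 0], [0, 0, 0.1, 0, 0, 0], [0, 0, 0, 0, 0, 0]],
])

```text
time: 26.72
position: [0.4513, -0.3038, 0.0805]
tool_rot: [-3.103, -0.491, 0.0]
ft_force: [0.4, -0.8, -3.7]
width: 0.0234
gripper_force: 79.4
```

Request:
apply_moves([
  [[0, 0, 0.05, 0, 0, 0], [0, 0, 0.05, 0, 0, 0], [0, 0, 0, 0, 0, 0]],
])

```text
time: 27.1
position: [0.4513, -0.3039, 0.0801]
tool_rot: [3.103, 0.491, 0.0]
ft_force: [-1.0, 1.3, 3.2]
width: 0.0232
gripper_force: 80.2
```

Seated: the load has gone at z = 0.080, the same height as when I picked it up. Releasing and rising.

Request:
apply_moves([
  [[0, 0, 0, 0, 0, 0], [0, 0, 0, 0, 0, 0], [0, 0, 0, 0, 0, 0], [0, 0, 0, 0, 0, 0], [0, 0, 0, 0, 0, 0]],
], gripper=1)

```text
time: 27.72
position: [0.4513, -0.3039, 0.0796]
tool_rot: [3.103, 0.491, 0.0]
ft_force: [-0.6, 0.4, -0.3]
width: 0.0858
gripper_force: 0.0
```

Request:
apply_moves([
  [[0, 0, -2, 0, 0, 0], [0, 0, -4, 0, 0, 0], [0, 0, -4, 0, 0, 0], [0, 0, -4, 0, 0, 0], [0, 0, -4, 0, 0, 0], [0, 0, 0, 0, 0, 0], [0, 0, 0, 0, 0, 0]],
])

```text
time: 28.6
position: [0.4509, -0.3035, 0.2591]
tool_rot: [-3.102, -0.491, 0.001]
ft_force: [0.3, -0.8, -0.5]
width: 0.0854
gripper_force: 0.0
```

```bash
python3 - <<'E'
from h import *
st=read_state();im=camera("wrist");cv2.imwrite("pics/w5.png",im[:,:,::-1]);print(st["position"],st["width"],st["time"])
E
```

```text
[ 0.45090561 -0.30351217  0.25907837] 0.08537968186511143 28.6
```

View pics/w5.png

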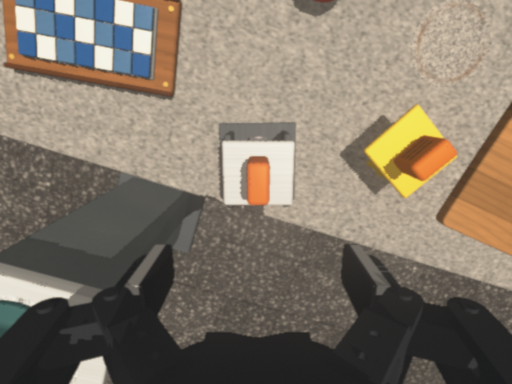

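The roller stands square in its rest, plate at (222..294, 141..205), as it was at the start. The tool is clear of it.

```bash
python3 -c "
from bench import *
print(sign_off())"
```

```text
the job is handed in; nothing more can be done
None
```

I rolled all seven tile rows twice at about 11–15 N, stood the roller back in its rest and handed the job in at about 29 s. No verdict came back; that the rows are home is judged from the wheel's straight height profile and the forces, not from the row values.

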